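Seat a locating pin in a tube-bending fixture with spring tongs

TASK

Take the spring tongs out of their blue stand, squeeze them shut on the stem of the brass pin and lift it out of the white rack. Set the pin upright into the round bore of the bending fixture and press it gently down until the stiff carrier inside is fully home, then let the pin go and stand the tongs back in their stand. Only the tongs may touch the brass pin, never press or squeeze it hard, and leave the other pins and everything else where they are.

Things in the scene. Friction and masses are not known exactly. Their poses are not given: they have to be found in the camera images.
- tongs_mid (a point): Upright steel spring tongs, 160 g: bow on top, black rubber grip plates, steel ledges below them, arms down to V-jaws. Point: mid-grip between the plates; plates lie along x, arms open along y, z up. Plates: 24 mm wide (x), from 20 mm below to 26 mm above the point, 54 mm over their lower ends open, 44 mm shut on a stem. Bow top 39 mm above. Ledges 23 to 27 mm below, reaching 43 mm out each way.
- tongs_jaws (a point): Mid-point between the V-jaws of the tongs, 93 mm below mid-grip, axes as there. Jaws: 16 mm wide along x, 18 mm tall (9 mm above and below), about 37 mm apart open, self-centring on a stem.
- tong_left (a joint): Closing angle of each tong arm (both move alike), hinged 31 mm above mid-grip: 0 = sprung open, 0.10 rad = jaws shut on a pin stem. At the lower end of the plates it takes about 3 N a side to start closing, 6 N to shut; a squeeze of 15 to 25 N holds a pin.
- stand_mouth (a point): Blue fixed tong stand, 60 x 110 mm, 90 mm high, with a well 24 mm (x) by 60 mm (y), 85 mm deep. Point: centre of the well's mouth in the top face; x, y along its sides, z up. The tongs stand in it, their y along this y, with both ledges on the top face and mid-grip 27 mm above this point.
- pin_mid (a point): Brass pin, 50 g, 51 mm tall; point: its centre, half-way up, z along it. From the bottom: body 14 mm diameter, 30 mm long with a 4 mm tapered nose; collar 20 mm diameter, 4.5 to 7.5 mm above the point; stem 11 mm diameter, 7.5 to 25.5 mm above. Jaws hold the stem and may bear on the collar. Soft: over 28 N from the tongs (squeeze and push together) marks it.
- rack_top (a point): Fixed white plastic pin rack, 150 x 60 x 40 mm, with three holes in a row along its x, 45 mm apart, where the pins hang by their collars in any order. Point: middle of its top face; z up.
- bore (a point): Bore in the top face of the fixed dark steel bending fixture (block 150 x 130 mm, 60 mm high): hole 15.5 mm diameter, small chamfer, 45 mm deep. Point: centre of its mouth, level with the top face; z up, x towards the bend roller (edge 40 mm away; roller and T-handle clamp rise up to 72 mm above the top face).
- carrier (a joint): Red disc inside the bore on which the pin's nose lands; slides down with a drag of about 6 N and stays where left. 0 = up, 0.012 m = fully home on a hard stop. The stop's depth is set by a hidden screw and differs each time (carrier top 13 to 28 mm below the top face when home): the end is felt as a rise of force to 10 to 14 N; go slowly.
- dark_pin_mid (a point): A pin of the same shape in dark steel, centre half-way up; leave it in the rack
- blue_pin_mid (a point): A pin of the same shape painted blue, centre half-way up; leave it in the rack
- roller_mid (a point): Loose grooved steel bend roller, 76 mm diameter, lying on the bench; its centre
- oil_mid (a point): Red oil can, 56 mm diameter, 130 mm tall; its centre
- wrench_mid (a point): Steel wrench, 190 mm, lying on the bench; its middle
- shaft_collar_mid (a point): Loose dark steel shaft collar, 48 mm diameter, 22 mm tall; its centre
- flatbar_mid (a point): Loose flat bar, 200 x 30 x 6 mm; its middle
- bin_mid (a point): Loose blue plastic bin, 130 x 100 x 60 mm; its centre
There are look-alikes about, which are no part of the job. Leave any purple look-alike of the part that bears tongs_mid alone. Leave any red look-alike of the part that bears bore alone.

How it is judged (in metres and radians):
On the way, in this order (a step that is already met when the one before it is completed fails the run):
1. the tongs are lifted out of their stand (z of tongs_mid in the frame of stand_mouth above 0.12 m), for 0.1 s.
2. the brass pin, held by the tongs, is lifted out of the rack (z of pin_mid in the frame of rack_top above 0.03 m and contact force between tongs and pin above 0.3 N), for 0.2 s.
3. the pin stands in the bore and has pushed the carrier fully home (value of joint carrier above 0.0113 m and horizontal distance between pin_mid and bore below 0.004 m and z of pin_mid in the frame of bore below 0.015 m), for 0.2 s.
At the end, for the whole second after the job is handed in: Brass pin in the bore (within 4 mm of its axis, centre at most 15 mm above the top face, within 10 deg of upright), carrier fully home (over 11.3 mm), tongs off the pin and upright (10 deg) in their stand, mid-grip within 36 mm of the well mouth (27 when resting); both at rest (all of step 3 and angle between each of pin_mid, tongs_mid's own z axis and vertical below 0.17 rad and linear speed of each of pin, tongs below 0.02 m/s and distance between tongs_mid and stand_mouth below 0.036 m and contact force between tongs and pin below 0.1 N); the robot touches nothing.
It fails at once if the robot's fingers or arm touch the brass pin (contact force between any of the fingers, the arm and pin above 0.3 N).
It fails at once if the tongs press or squeeze the brass pin with more than 28 N (contact force between tongs and pin above 28 N).
It fails at once if another pin is moved by more than 15 mm (distance of any of dark_pin_mid, blue_pin_mid from where it was at the start of the episode above 0.015 m).
It fails at once if something else on the bench is moved by more than 25 mm (distance of any of roller_mid, oil_mid, wrench_mid, shaft_collar_mid, flatbar_mid, bin_mid from where it was at the start of the episode above 0.025 m).
It also fails if it takes over 72 s, if anything falls off the work surface, if the arm or the gripper's body presses on something with over 40 N, if the wrist force passes 120 N, or if a joint passes its speed limit or range.

ROBOT

A 7-joint arm with a two-finger parallel gripper is mounted at the origin on the work surface. World frame = base frame: x ahead of the robot, y to its left, z up, the work surface at z = 0. Lengths are in mm, angles in degrees, forces in N, time in s.
With the tool pointing down it reaches from about 425 to 875 mm from the base axis. Payload 4.7 kg.
Tool frame: the origin (TCP) lies between the finger pads; the fingertips stand 17 mm ahead of it and the grasp point (between the pads) lies 2 mm behind it; z points along the fingers, y is the line along which they close (so a half turn about z gives the same grasp; the last joint's range is limited). The gripper opens to 87 mm and grips with 3 to 60 N. Pads are 19 mm wide; open, the fingers measure 117 mm over their backs; the gripper's body (75 mm by 190 mm) begins 51 mm behind the grasp point.
Start: joints at [0.808, 18.392, -4.016, 83.108, 1.295, 78.541, -3.26], TCP at [650.018, -0.024, 239.587] pointing down, gripper open.
Joint ranges: [-163.93, 163.93], [-17.29, 119.83], [-79.2, 71.16], [3.27, 140.29], [-89.18, 269.18], [5.43, 117.66], [-154.24, 154.24]. Speed limits (degrees/s): [147.25, 147.25, 180, 180, 180, 180, 180].

INTERFACE

Orientations are given as a 3x3 rotation matrix whose columns are the frame's x, y, z axes.
In Python, from station import manip, viewer gives the robot as it stands.
- The arm moves only by the shell command python3 -m inch 'ROWS' [FORCE]. ROWS is JSON, a list of rows, each a list of 3 entries, a list of its own where there are three numbers: the opening, from 0 (shut) to 1 (fully open), then the shift along the tool's x, y, z each as a share of 3 cm, from -1 to 1, then the turn about the tool's z as a share of 4 degrees, from -1 to 1. In form: [[jaw, [x, y, z], yaw], ...]. A call has exactly 10 rows; each row shifts and turns the commanded pose from where the row before left it, along the tool's axes as they then stand; what a row does not reach is not made up. A row lasts 1/12 s, in which the tool goes at most 41.7 mm and 7.16 degrees, less where a joint would pass 70% of its speed; a pose out of reach is approached as far as the arm can. A call with a number of a shift or a turn outside -1 to 1 is refused whole. A call with a gripper value outside its range is refused whole. The fingers move at their own pace and stop on an object; FORCE is the grip in N (left out, the last holds). Time passes only in rows, so rows that do not move let the fingers close, or fill a call up. It gives the time, the measured TCP pose, the force, the opening and the grip force at its end, in the units of the state.
- manip.sense(): the state, without advancing time (a new reading comes with each control period).
- viewer.camera(name): name is "scene" or "side" or "wrist"; returns the picture (384x512x3 uint8, blue, green, red); there is no depth.
- viewer.get_calibration(name): a dict with "vertical_fov" (degrees; the focal length in pixels is half the picture's height over the tangent of half this angle, whatever the lens; pixels are square), "cx", "cy" (the principal point, pixels), "k1" (the pictures are not rectified: a ray, as slopes to the right and down, at radius r is drawn at 1 + k1 r^2 times it, then the intrinsics apply), "rvec" (rotation vector, rad) and "tvec" (3), from world to camera coordinates, as OpenCV has them. Camera axes: x right, y down, z forward; pixel columns grow to the right and rows downward; lengths in mm; the calibration is good to about 2 mm. A picture is of the moment at which its call begins: read the wrist's pose just before it. get_calibration takes no time and is no camera call; for the wrist camera it gives the pose at the moment of the call.
- manip.hand_in(): hands the job in; it is judged then, once.
The state is a dict: "t": time; "joints": joint angles; "qvel": joint speeds; "joint_torque": joint torques, N m; "position": TCP position; "tool_rot": TCP orientation; "force": force on the tool from outside, world axes, zero at the start; "wrist_torque": the same for the moment, N m; "finger_gap": finger opening in mm; "grip_force": force on a finger pad.
Only numpy, scipy, OpenCV 4.12 (cv2) and the standard library are available. Lean on these libraries where they do the work, as an engineer would, in place of code of your own. Each camera call takes 0.05 s, during which the arm holds its last target. There are 200 camera calls.

## Working session

There is one attempt and no reset: what is moved stays moved. The work goes in short steps, Python scripts to look and compute and a shell command to move; the robot and the scene stay as the last step left them, time stands still between calls to the robot, and variables do not carry over. Pictures are saved under pics/ and viewed, at most 10 in all, crops included, and the job is handed in when it is done.

```bash
mkdir -p pics; ls
cat > h.py <<'E'
import cv2, numpy as np
from station import manip, viewer
def cal(n):
    c=viewer.get_calibration(n); f=192/np.tan(np.radians(c["vertical_fov"])/2)
    R=cv2.Rodrigues(np.array(c["rvec"],float))[0]; return f,c["cx"],c["cy"],c["k1"],R,np.array(c["tvec"],float).ravel()
def proj(P,c):
    f,cx,cy,k,R,t=c; q=np.atleast_2d(P)@R.T+t; s=q[:,:2]/q[:,2:]; s=s*(1+k*(s**2).sum(1,keepdims=True)); return s*f+[cx,cy]
def back(uv,z,c):
    f,cx,cy,k,R,t=c; d=(np.atleast_2d(np.array(uv,float))-[cx,cy])/f; s=d.copy()
    for _ in range(20): s=d/(1+k*(s**2).sum(1,keepdims=True))
    r=np.c_[s,np.ones(len(s))]@R; o=-R.T@t; return o+r*((np.broadcast_to(z,len(s))-o[2])/r[:,2])[:,None]
def save(name,im,box=None,sc=1):
    if box: im=im[box[1]:box[3],box[0]:box[2]]
    cv2.imwrite("pics/"+name,cv2.resize(im,None,fx=sc,fy=sc,interpolation=cv2.INTER_CUBIC))
E
python3 - <<'E'
from h import *
for n in("scene","side","wrist"):
    im=viewer.camera(n); np.save("pics/"+n+"0.npy",im); save(n+"0.png",im,sc=1.5); c=cal(n); np.savez("pics/"+n+"0cal.npz",f=c[0],cx=c[1],cy=c[2],k=c[3],R=c[4],t=c[5]); print(n,c[0],c[3],(-c[4].T@c[5]).round())
print(manip.sense())
E
```

```text
pics
scene 457.8070314941334 0.01449665294320713 [1689. -181.  848.]
side 348.01128784869377 -0.06229506311222705 [-302.  813.  722.]
wrist 334.46565372006273 -0.09676653216262598 [650.  74. 385.]
{'t': 0.15, 'joints': array([ 0.80703773, 18.42998492, -4.01666376, 83.15964933,  1.29458212,
       78.54041505, -3.2619029 ]), 'qvel': array([-0.01501447, -0.17252117,  0.07267298, -0.24138515, -0.06971409,
        0.08278631,  0.02894467]), 'joint_torque': array([ 2.16972071e-04, -4.91794288e+01, -4.04079035e-01, -3.12878716e+01,
       -6.39387709e-02,  4.04033612e-02,  9.90178205e-05]), 'position': array([ 6.49602414e+02, -2.17600198e-02,  2.38698129e+02]), 'tool_rot': array([[-2.55690466e-05,  9.99998903e-01, -1.48090877e-03],
       [ 9.99999997e-01,  2.54576636e-05, -7.52313980e-05],
       [-7.51936150e-05, -1.48091069e-03, -9.99998901e-01]]), 'force': array([-0.01291149, -0.30650749,  0.14104854]), 'wrist_torque': array([ 0.00114657, -0.05098868,  0.03110552]), 'grip_force': 0.0, 'finger_gap': 86.99113199026027}
```

View pics/scene0.png

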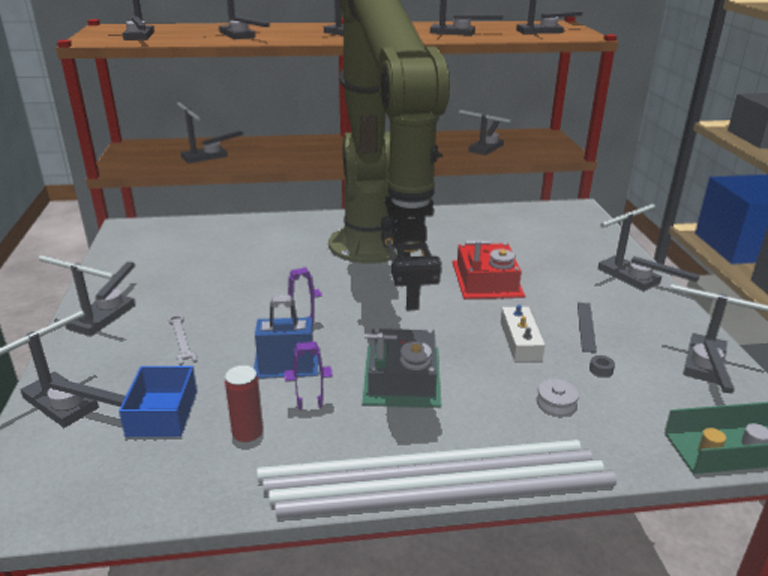

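View pics/side0.png

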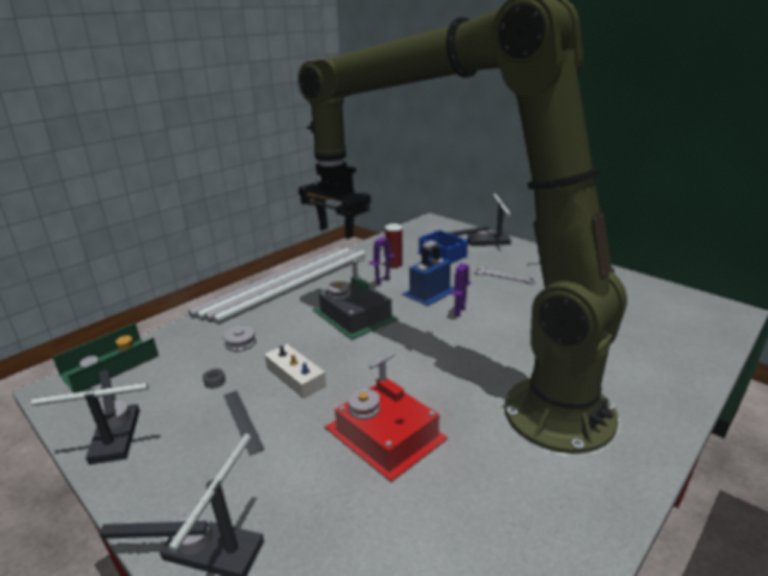

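Scene picture (x1.5). Tongs candidates: steel/black in the blue stand at (282,312), purple look-alikes at (300,297) and (308,375). I choose the one in the stand. Bore candidates: dark fixture on a green plate at (402,365), red look-alike at (488,268). I choose the dark one. In the rack at (522,332) the middle pin looks brass, with blue and dark pins either side. Next is one close crop.

Run:
```python
from h import *
a=np.load("pics/scene0.npy"); 
A=cv2.resize(a[170:280,160:300],None,fx=5,fy=5,interpolation=cv2.INTER_CUBIC)
B=cv2.resize(a[195:245,325:370],None,fx=5,fy=5,interpolation=cv2.INTER_CUBIC)
save("crop1.png",A)
A[300:550,475:700]=B; save("crop1.png",A)
c=cal("scene")
# rough (orig px): stand top centre, bore-area, rack top ends
for n,uv,z in(("stand",(190,217),90),("fixtop",(268,233),60),("rack",(348,222),40)): print(n,back(uv,z,c).round())
```

```text
stand [[ 523. -224.   90.]]
fixtop [[590.   3.  60.]]
rack [[532. 269.  40.]]
```

View pics/crop1.png

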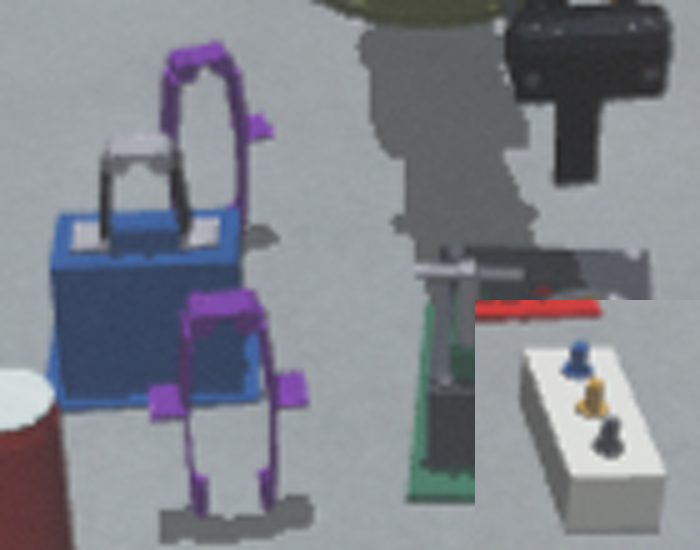

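Crop: steel tongs with black plates, bow at (140,150), standing in the blue stand, ledges at (90,235) and (205,232). The purple ones stand free in front and behind. The rack inset shows blue, brass (middle) and dark pins. Next, the wrist picture already taken.

View pics/wrist0.png

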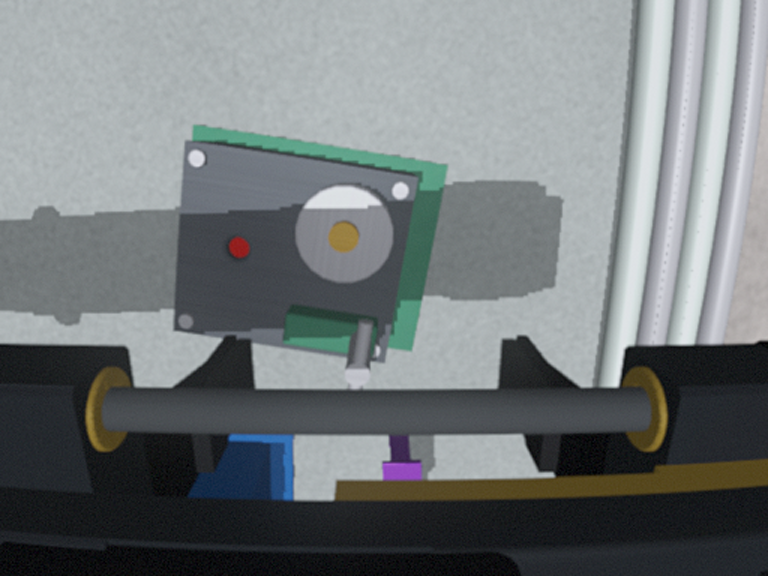

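Run:
```python
from h import *
c=cal("scene")
px=np.array([(52,270),(240,260),(240,207),(62,212)])/5+[160,170]
P=back(px,90,c); print(P.round(1)); print(P.mean(0))
c=cal("wrist");print(c[4].round(4))
```

```text
[[ 553.8 -280.8   90. ]
 [ 555.9 -171.5   90. ]
 [ 497.8 -169.4   90. ]
 [ 491.2 -276.9   90. ]]
[ 524.64872618 -224.65776095   90.        ]
[[ 1.000e+00 -7.000e-04 -1.000e-03]
 [-4.000e-04 -9.628e-01  2.701e-01]
 [-1.200e-03 -2.701e-01 -9.628e-01]]
```

Wrist picture (x1.5): the bore with its red carrier is at (238,246) and the roller at (343,237). The T-handle tops out at (355,375). Block top corners are (187,141), (419,174), (383,362) and (174,329).

Run:
```python
from h import *
c=cal("scene")
px=(np.array([(522,350),(608,347),(665,470),(570,475)])-[475,300])/5+[325,195]
P=back(px,40,c); print(P.round(1),P.mean(0)); e=P[3]-P[0]+P[2]-P[1]; print("rack yaw",np.degrees(np.arctan2(e[1],e[0])))
z=np.load("pics/wrist00cal.npz") if 0 else np.load("pics/wrist0cal.npz"); w=[z[k] for k in("f","cx","cy","k","R","t")]
# bore ellipse: red/dark disc centroid
im=np.load("pics/wrist0.npy"); m=((im[...,2]>90)&(im[...,1]<60)&(im[...,0]<60)).astype(np.uint8); m[:, :130]=0;m[:,190:]=0;m[:140]=0;m[185:]=0
ys,xs=np.nonzero(m); print(xs.mean(),ys.mean(),xs.min(),xs.max(),ys.min(),ys.max())
print("bore",back([(xs.mean(),ys.mean())],60,w), back([(xs.mean(),ys.mean())],45,w))
Q=back(np.array([(187,141),(419,174),(383,362),(174,329)])/1.5,60,w); print(Q.round(1),Q.mean(0))
```

```text
[[427.3 253.9  40. ]
 [430.1 312.8  40. ]
 [574.7 303.6  40. ]
 [573.2 243.3  40. ]] [501.35057546 278.38873406  40.        ]
rack yaw -3.902655228659772
159.0738255033557 164.46979865771812 153 166 158 171
bore [[558.27095186  10.10505262  60.        ]] [[554.05313356   7.16507327  45.        ]]
[[529.3  78.8  60. ]
 [676.8  57.   60. ]
 [654.3 -72.6  60. ]
 [507.7 -48.3  60. ]] [592.0208427    3.73197252  60.        ]
```

```bash
r='[1,[0.93,-0.72,0],0]'; python3 -m inch '[[1,[0.93,-0.72,0],0],[1,[0.93,-0.72,0],0],[1,[0.93,-0.72,0],0],[1,[0.93,-0.72,0],0],[1,[0.93,-0.72,0],0],[1,[0.93,-0.72,0],0],[1,[0.93,-0.72,0],0],[1,[0.93,-0.72,0],0],[1,[0.93,-0.72,0],0],[1,[0.9,-0.7,0],0]]'
python3 -m inch '[[1,[0,0,0],1],[1,[0,0,0],1],[1,[0,0,0],1],[1,[0,0,0],1],[1,[0,0,0],1],[1,[0,0,0],1],[1,[0,0,0],1],[1,[0,0,0],1],[1,[0,0,0],1],[1,[0,0,0],1]]'
python3 -m inch '[[1,[0,0,0],1],[1,[0,0,0],1],[1,[0,0,0],1],[1,[0,0,0],1],[1,[0,0,0],1],[1,[0,0,0],1],[1,[0,0,0],1],[1,[0,0,0],1],[1,[0,0,0],1],[1,[0,0,0],1]]'
python3 -m inch '[[1,[0,0,0],1],[1,[0,0,0],1],[1,[0,0,0],1],[1,[0,0,0],0.3],[1,[0,0,0],0],[1,[0,0,0],0],[1,[0,0,0],0],[1,[0,0,0],0],[1,[0,0,0],0],[1,[0,0,0],0]]'
python3 - <<'E'
from h import *
s=manip.sense();print(s["tool_rot"].round(4),s["position"],s["joints"])
c=cal("wrist");im=viewer.camera("wrist");np.save("pics/w1.npy",im);np.savez("pics/w1cal.npz",f=c[0],cx=c[1],cy=c[2],k=c[3],R=c[4],t=c[5]);save("w1.png",im,sc=1.5)
E
```

```text
t: 0.98
position: [433.1, 279.3, 239.4]
tool_rot: [[-0.0, 1.0, 0.0], [1.0, 0.0, -0.0], [-0.0, 0.0, -1.0]]
force: [0.5, -0.3, 1.2]
finger_gap: 87.2
grip_force: 0.0
t: 1.82
position: [434.4, 277.9, 239.3]
tool_rot: [[0.645, 0.764, -0.0], [0.764, -0.645, -0.0], [-0.001, -0.0, -1.0]]
force: [-0.1, 0.5, 0.2]
finger_gap: 87.0
grip_force: 0.0
t: 2.65
position: [434.4, 277.9, 239.3]
tool_rot: [[0.985, 0.17, -0.0], [0.17, -0.985, -0.0], [-0.0, 0.0, -1.0]]
force: [-0.4, 0.1, 0.6]
finger_gap: 86.9
grip_force: 0.0
t: 3.48
position: [434.6, 278.0, 239.6]
tool_rot: [[0.998, -0.055, 0.0], [-0.055, -0.998, -0.0], [0.0, 0.0, -1.0]]
force: [-0.6, -0.8, 1.2]
finger_gap: 86.7
grip_force: 0.0
[[ 9.985e-01 -5.550e-02  1.000e-04]
 [-5.550e-02 -9.985e-01 -1.000e-04]
 [ 1.000e-04  1.000e-04 -1.000e+00]] [434.60437288 278.04350019 239.55290823] [ -20.2371476     2.76719569  -15.77767702  101.4812205     0.78199001
   75.85784805 -129.36887975]
```

View pics/w1.png

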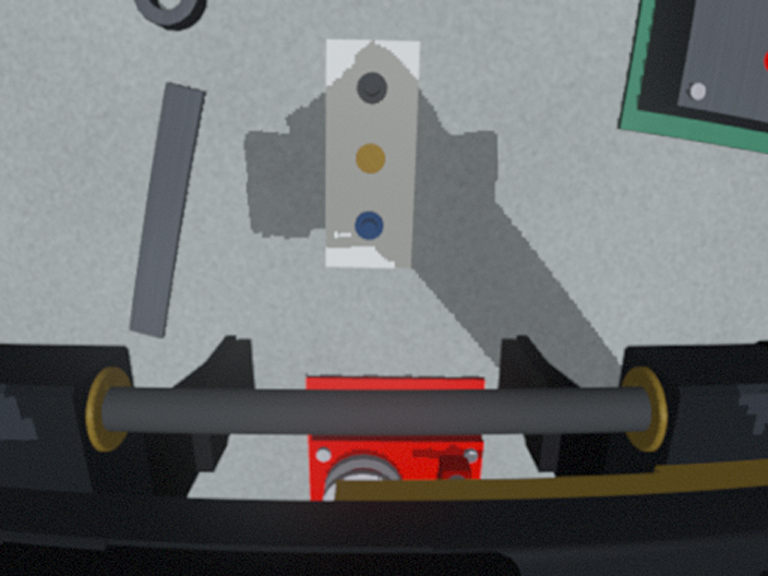

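The rack is seen from above, with dark (371,88), brass (370,158) and blue (369,226) stems. Rack top corners are (326,40), (419,42), (411,268) and (326,267).

Run:
```python
from h import *
z=np.load("pics/w1cal.npz"); w=[z[k] for k in("f","cx","cy","k","R","t")]
C=back(np.array([(326,40),(419,42),(411,268),(326,267)])/1.5,40,w);print(C.round(1),C.mean(0))
im=np.load("pics/w1.npy").astype(float);h=cv2.cvtColor(im.astype(np.uint8),cv2.COLOR_BGR2HSV)
for n,(u,v) in dict(dark=(371,88),brass=(370,158),blue=(369,226)).items():
    u/=1.5;v/=1.5;m=np.zeros(h.shape[:2],bool);y,x=int(v),int(u);sub=(h[y-14:y+15,x-14:x+15,1]>110)if n!="dark" else (h[y-14:y+15,x-14:x+15,2]<110)
    ys,xs=np.nonzero(sub);q=(xs.mean()+x-14,ys.mean()+y-14);print(n,q,len(xs),back([q],45,w).round(1)[0,:2],back([q],61,w).round(1)[0,:2])
```

```text
[[577.9 302.1  40. ]
 [573.3 242.4  40. ]
 [423.8 253.7  40. ]
 [427.9 313.8  40. ]] [500.72543832 277.97488223  40.        ]
dark (np.float64(247.60185185185185), np.float64(58.206790123456784)) 324 [546.1 274.6] [544.4 274.6]
brass (np.float64(246.5620437956204), np.float64(105.21167883211679)) 274 [501.6 278.2] [501.9 278. ]
blue (np.float64(245.58050847457628), np.float64(149.96610169491527)) 236 [456.9 281.9] [459.3 281.5]
```

```bash
python3 -m inch '[[1,[0.25,0.95,0],0],[1,[0.25,0.95,0],0],[1,[0.25,0.95,0],0],[1,[0.25,0.95,0],0],[1,[0.25,0.95,0],0],[1,[0.25,0.95,0],0],[1,[0.25,0.95,0],0],[1,[0.25,0.95,0],0],[1,[0.25,0.95,0],0],[1,[0.25,0.95,0],0]]' | head -2
python3 -m inch '[[1,[-0.14,0.9,0],0],[1,[-0.14,0.9,0],0],[1,[-0.14,0.9,0],0],[1,[-0.14,0.9,0],0],[1,[-0.14,0.9,0],0],[1,[-0.14,0.9,0],0],[1,[-0.14,0.9,0],0],[1,[-0.14,0.9,0],0],[0,[0,0,0],0],[0,[0,0,0],0]]' | head -2
python3 - <<'E'
from h import *
s=manip.sense();print(s["tool_rot"].round(4),s["position"],s["joints"].round(),s["finger_gap"])
c=cal("wrist");im=viewer.camera("wrist");np.save("pics/w2.npy",im);np.savez("pics/w2cal.npz",f=c[0],cx=c[1],cy=c[2],k=c[3],R=c[4],t=c[5]);save("w2.png",im,sc=1.5)
E
```

```text
t: 4.37
position: [493.7, -12.1, 239.8]
t: 5.2
position: [447.4, -226.0, 239.6]
[[ 9.982e-01 -5.950e-02  1.000e-04]
 [-5.950e-02 -9.982e-01 -1.000e-04]
 [ 1.000e-04  1.000e-04 -1.000e+00]] [ 447.36837738 -226.03707893  239.62129663] [  9.  -0.  15. 104.   0.  76. -70.] 80.22325337634372
```

View pics/w2.png

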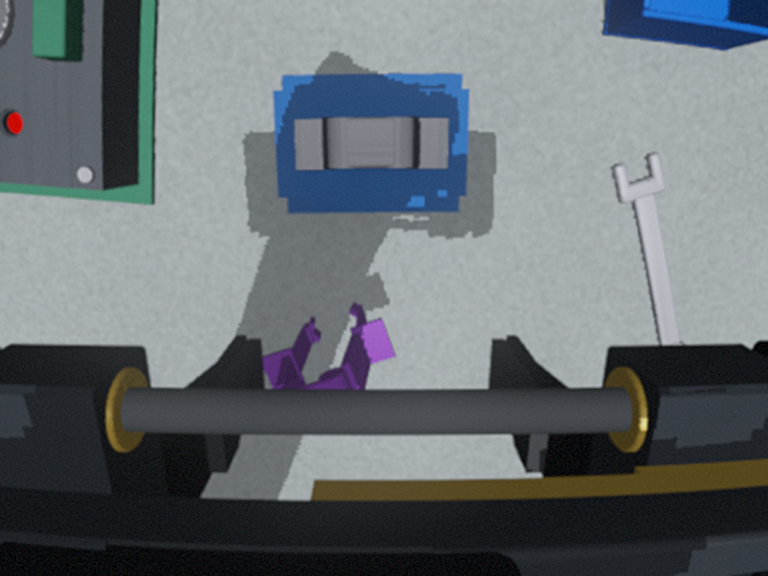

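The stand is from above: ledge outer corners at (296,119), (296,169), (447,119), (447,169). The bow lies over (330..413,118..167). The bore also shows at (14,123). The tongs look parallel to the tool. Purple tongs at (330,350) are nearer the robot.

Run:
```python
from h import *
z=np.load("pics/w2cal.npz"); w=[z[k] for k in("f","cx","cy","k","R","t")]
L=back(np.array([(296,119),(296,169),(447,119),(447,169)])/1.5,94,w);print(L.round(1),L.mean(0));e=L[0]+L[1]-L[2]-L[3];print("y-axis yaw",np.degrees(np.arctan2(-e[0],e[1])))
B=back(np.array([(331,118),(331,167),(412,118),(412,167)])/1.5,154,w);print(B.round(1),B.mean(0))
im=np.load("pics/w2.npy");m=((im[...,2]>90)&(im[...,1]<60)&(im[...,0]<60));m[:,20:]=0
ys,xs=np.nonzero(m);print("bore red",xs.mean(),ys.mean())
z1=np.load("pics/wrist0cal.npz");w1=[z1[k] for k in("f","cx","cy","k","R","t")]
for h in(60,55,50,45,40):print(h,back([(xs.mean(),ys.mean())],h,w)[0,:2].round(1),back([(159.07,164.47)],h,w1)[0,:2].round(1))
print("purple",back([(375,340),(285,365)],[70,70],w).round())
```

```text
[[ 539.2 -186.9   94. ]
 [ 511.7 -184.3   94. ]
 [ 534.1 -271.2   94. ]
 [ 506.5 -270.3   94. ]] [ 522.9007283  -228.15245394   94.        ]
y-axis yaw -3.479816071033288
[[ 534.8 -211.4  154. ]
 [ 513.5 -209.7  154. ]
 [ 532.6 -247.3  154. ]
 [ 511.2 -246.3  154. ]] [ 523.04091698 -228.654426    154.        ]
bore red 9.223140495867769 81.45454545454545
60 [556.8   6.8] [558.3  10.1]
55 [557.4  10.4] [556.9   9.1]
50 [557.9  14.1] [555.5   8.1]
45 [558.5  17.7] [554.    7.2]
40 [559.   21.3] [552.6   6.2]
purple [[ 244. -359.   70.]
 [ 216. -253.   70.]]
```

```bash
python3 -m inch '[[1,[0.5,-0.01,0],0],[1,[0.5,-0.01,0],0],[1,[0.5,-0.01,0],0],[1,[0.5,-0.01,0],0],[1,[0.5,-0.02,0],0],[1,[0,0,0.6],0],[1,[0,0,0.6],0],[1,[0,0,0.6],0],[1,[0,0,0.3],0],[1,[0,0,0],0]]'
python3 - <<'E'
from h import *
s=manip.sense();print(s["position"],s["force"])
im=viewer.camera("wrist");save("w3.png",im,sc=1.5)
E
```

```text
t: 6.08
position: [522.0, -224.7, 174.1]
tool_rot: [[0.999, -0.053, -0.004], [-0.053, -0.999, 0.002], [-0.004, -0.002, -1.0]]
force: [-0.4, 0.3, -0.3]
finger_gap: 87.3
grip_force: 0.0
[ 522.02828614 -224.65598398  174.08511448] [-0.36114493  0.32814286 -0.32422917]
```

View pics/w3.png

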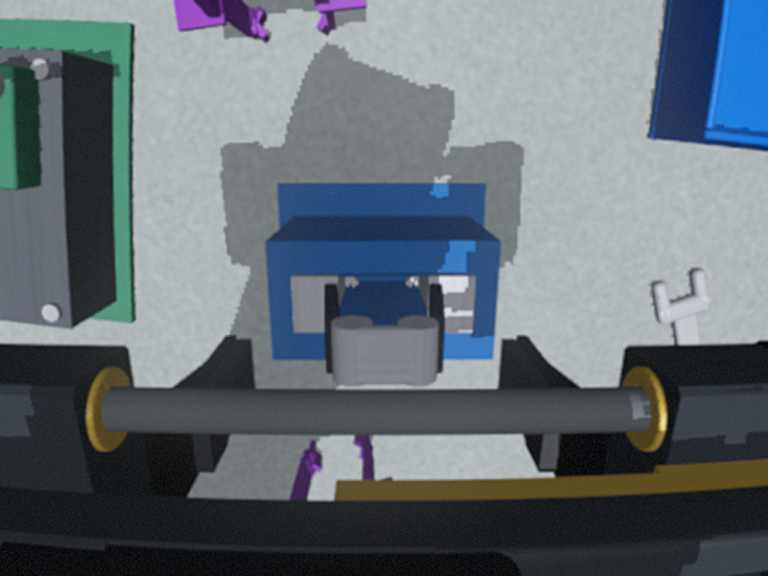

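Bow centred at (384,350), fingers' mid at about 376. So the tongs sit about 3 mm further along tool y, which agrees with the estimate.

```bash
python3 -m inch '[[1,[0.03,0.12,0],0],[1,[0,0,0.4],0],[1,[0,0,0.4],0],[1,[0,0,0.4],0],[1,[0,0,0.4],0],[1,[0,0,0.3],0],[1,[0,0,0],0],[1,[0,0,0],0],[1,[0,0,0],0],[1,[0,0,0],0]]'
```

```text
t: 6.97
position: [524.2, -230.7, 120.3]
tool_rot: [[0.998, -0.056, 0.001], [-0.056, -0.998, -0.0], [0.001, 0.0, -1.0]]
force: [0.7, -0.1, 0.0]
finger_gap: 86.9
grip_force: 0.0
```

```bash
python3 -m inch '[[1,[-0.04,-0.07,0.15],0],[1,[0,0,0],0],[0.62,[0,0,0],0],[0.62,[0,0,0],0],[0.62,[0,0,0],0],[0.62,[0,0,0],0],[0.58,[0,0,0],0],[0.58,[0,0,0],0],[0.58,[0,0,0],0],[0.58,[0,0,0],0]]' 20
```

```text
t: 7.8
position: [522.8, -228.4, 115.4]
tool_rot: [[0.998, -0.056, 0.001], [-0.056, -0.998, -0.0], [0.001, 0.0, -1.0]]
force: [-0.1, 0.6, 2.4]
finger_gap: 51.8
grip_force: 5.4
```

```bash
python3 -m inch '[[0.58,[0,0,0],0],[0.58,[0,0,0],0],[0.58,[0,0,-0.1],0],[0.58,[0,0,-0.1],0],[0.58,[0,0,-0.2],0],[0.58,[0,0,-0.3],0],[0.58,[0,0,-0.3],0],[0.58,[0,0,-0.3],0],[0.58,[0,0,-0.2],0],[0.58,[0,0,0],0]]'
python3 - <<'E'
from h import *
im=viewer.camera("wrist");save("w4.png",im,sc=1.5);print(manip.sense()["force"])
E
```

```text
t: 8.63
position: [523.8, -228.8, 162.4]
tool_rot: [[0.998, -0.056, 0.004], [-0.056, -0.998, -0.001], [0.004, 0.001, -1.0]]
force: [0.4, -0.1, -1.6]
finger_gap: 50.4
grip_force: 4.1
[ 0.3013698  -0.13441789 -2.25686585]
```

View pics/w4.png

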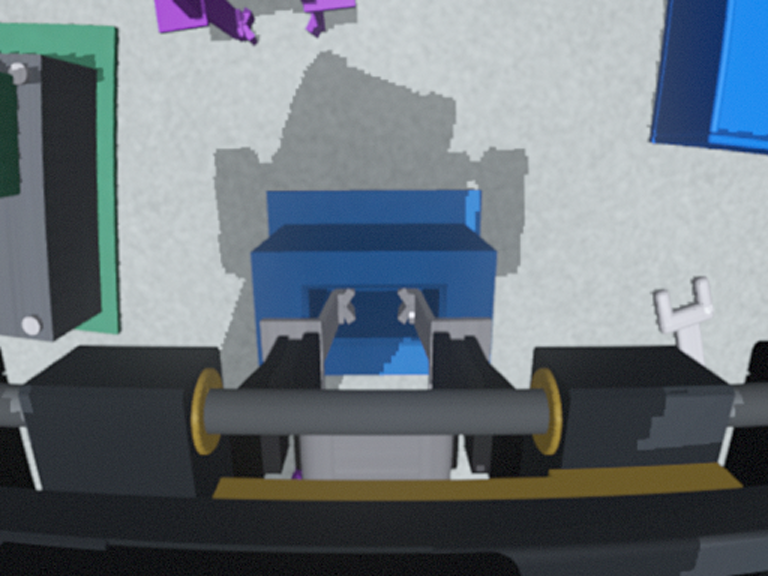

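Tongs are off the stand and held straight, jaws visible at (345,305) and (408,305), still partly open. Lift further and carry them over the rack.

```bash
python3 -m inch '[[0.58,[0,0,-0.3],0],[0.58,[0,0,-0.5],0],[0.58,[0,0,-0.5],0],[0.58,[0,0,-0.5],0],[0.58,[0,0,-0.5],0],[0.58,[0,0,-0.4],0],[0.58,[0,0,-0.2],0],[0.58,[0,0,0],0],[0.58,[0,0,0],0],[0.58,[0,0,0],0]]'
python3 -m inch '[[0.58,[-0.08,-0.3,0],0.28],[0.58,[-0.08,-0.6,0],0],[0.58,[-0.08,-0.9,0],0],[0.58,[-0.08,-0.9,0],0],[0.58,[-0.08,-0.9,0],0],[0.58,[-0.08,-0.9,0],0],[0.58,[-0.08,-0.9,0],0],[0.58,[-0.08,-0.9,0],0],[0.58,[-0.08,-0.9,0],0],[0.58,[-0.08,-0.9,0],0]]'
python3 -m inch '[[0.58,[-0.08,-0.9,0],0],[0.58,[-0.08,-0.9,0],0],[0.58,[-0.08,-0.9,0],0],[0.58,[-0.08,-0.9,0],0],[0.58,[-0.08,-0.9,0],0],[0.58,[-0.08,-0.9,0],0],[0.58,[-0.08,-0.9,0],0],[0.58,[-0.08,-0.8,0],0],[0.58,[-0.08,-0.6,0],0],[0.58,[-0.08,-0.4,0],0]]'
python3 -m inch '[[0.58,[0,-0.1,0],0],[0.58,[0,0,0.3],0],[0.58,[0,0,0.5],0],[0.58,[0,0,0.5],0],[0.58,[0,0,0.5],0],[0.58,[0,0,0.2],0],[0.58,[0,0,0],0],[0.58,[0,0,0],0],[0.58,[0,0,0],0],[0.58,[0,0,0],0]]'
```

```text
t: 9.52
position: [522.0, -228.1, 246.0]
tool_rot: [[0.998, -0.056, -0.002], [-0.056, -0.998, 0.001], [-0.002, -0.0, -1.0]]
force: [0.1, 0.1, -0.9]
finger_gap: 50.5
grip_force: 4.1
t: 10.35
position: [516.0, 17.0, 246.0]
tool_rot: [[0.997, -0.075, -0.002], [-0.075, -0.997, -0.0], [-0.002, 0.0, -1.0]]
force: [0.8, 0.8, -1.5]
finger_gap: 50.5
grip_force: 4.1
t: 11.18
position: [510.0, 262.3, 245.7]
tool_rot: [[0.997, -0.073, -0.002], [-0.073, -0.997, 0.0], [-0.002, 0.0, -1.0]]
force: [-0.3, -0.6, -1.0]
finger_gap: 50.4
grip_force: 4.1
t: 12.02
position: [512.1, 262.9, 188.2]
tool_rot: [[0.997, -0.076, 0.002], [-0.076, -0.997, 0.001], [0.002, -0.001, -1.0]]
force: [0.4, -0.8, -1.0]
finger_gap: 50.6
grip_force: 4.1
```

```bash
python3 -m inch '[[0.58,[-0.19,-0.24,0],0],[0.58,[-0.19,-0.24,0],0],[0.58,[0,0,0.3],0],[0.58,[0,0,0.2],0],[0.58,[0,0,0],0],[0.58,[0,0,0],0],[0.58,[0,0,0],0],[0.58,[0,0,0],0],[0.58,[0,0,0],0],[0.58,[0,0,0],0]]'
python3 - <<'E'
from h import *
s=manip.sense();print(s["position"])
c=cal("wrist");im=viewer.camera("wrist");np.save("pics/w5.npy",im);np.savez("pics/w5cal.npz",f=c[0],cx=c[1],cy=c[2],k=c[3],R=c[4],t=c[5]);save("w5.png",im,(160,100,360,250),4)
R=s["tool_rot"];p=s["position"]
for n,P in(("pin61",(501.7,278,61)),("jawtop",p+R@[0,0,82.4]),("jawbot",p+R@[0,0,100.4])): print(n,((proj(P,c)-[160,100])*4).round())
E
```

```text
t: 12.85
position: [501.3, 278.0, 172.3]
tool_rot: [[0.997, -0.076, 0.0], [-0.076, -0.997, 0.0], [0.0, -0.0, -1.0]]
force: [0.6, -0.5, -1.5]
finger_gap: 50.7
grip_force: 4.1
[501.33488772 277.99175621 172.30919236]
pin61 [[362. 370.]]
jawtop [[362. 416.]]
jawbot [[362. 387.]]
```

View pics/w5.png

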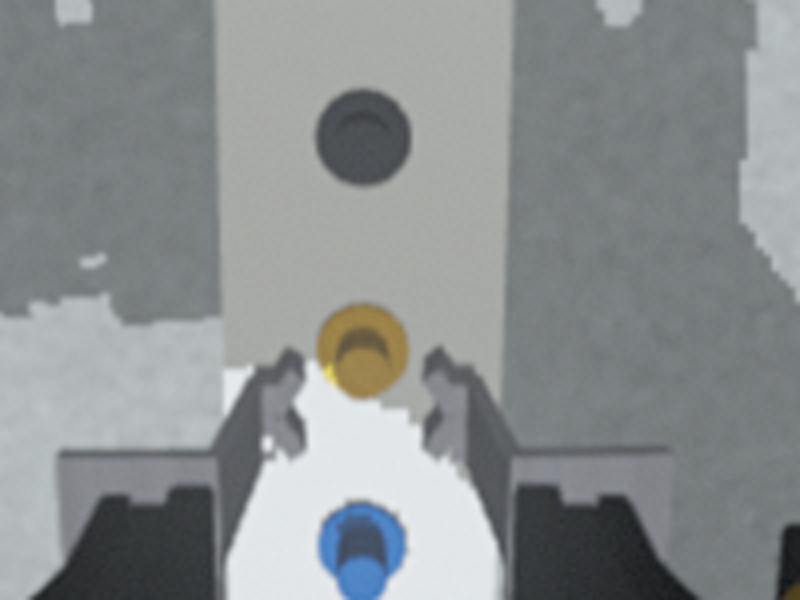

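The crop shows the brass stem top at (362,372), where predicted. The jaws sit symmetrically at (283,405) and (445,405), the blue pin clear behind. Go down and squeeze.

```bash
python3 -m inch '[[0.58,[0,0,0.2],0],[0.58,[0,0,0.2],0],[0.58,[0,0,0.2],0],[0.58,[0,0,0.15],0],[0.58,[0,0,0.1],0],[0.58,[0,0,0.0],0],[0.58,[0,0,0],0],[0.58,[0,0,0],0],[0.58,[0,0,0],0],[0.58,[0,0,0],0]]'
python3 -m inch '[[0.56,[0,0,0],0],[0.54,[0,0,0],0],[0.52,[0,0,0],0],[0.51,[0,0,0],0],[0.50,[0,0,0],0],[0.49,[0,0,0],0],[0.48,[0,0,0],0],[0.46,[0,0,0],0],[0.44,[0,0,0],0],[0.42,[0,0,0],0]]' 18
python3 -m inch '[[0.4,[0,0,0],0],[0.4,[0,0,0],0],[0.4,[0,0,0],0],[0.4,[0,0,0],0],[0.4,[0,0,0],0],[0.4,[0,0,0],0],[0.4,[0,0,0],0],[0.4,[0,0,0],0],[0.4,[0,0,0],0],[0.4,[0,0,0],0]]' 20
```

```text
t: 13.73
position: [501.3, 278.2, 146.9]
tool_rot: [[0.997, -0.075, 0.001], [-0.075, -0.997, 0.0], [0.001, -0.0, -1.0]]
force: [-0.9, 0.4, -1.0]
finger_gap: 50.2
grip_force: 4.1
t: 14.57
position: [501.1, 278.1, 146.6]
tool_rot: [[0.997, -0.075, 0.0], [-0.075, -0.997, 0.0], [0.0, -0.0, -1.0]]
force: [0.7, -0.1, -1.5]
finger_gap: 43.9
grip_force: 18.0
t: 15.4
position: [501.1, 278.1, 146.6]
tool_rot: [[0.997, -0.075, 0.0], [-0.075, -0.997, -0.0], [0.0, 0.0, -1.0]]
force: [-0.3, 0.1, -0.9]
finger_gap: 43.2
grip_force: 20.0
```

```bash
python3 -m inch '[[0.4,[0,0,-0.1],0],[0.4,[0,0,-0.15],0],[0.4,[0,0,-0.2],0],[0.4,[0,0,-0.25],0],[0.4,[0,0,-0.3],0],[0.4,[0,0,-0.35],0],[0.4,[0,0,-0.4],0],[0.4,[0,0,-0.4],0],[0.4,[0,0,-0.2],0],[0.4,[0,0,-0.1],0]]'
python3 - <<'E'
from h import *
s=manip.sense();p=s["position"];print(p)
c=cal("wrist");im=viewer.camera("wrist");np.save("pics/w6.npy",im);np.savez("pics/w6cal.npz",f=c[0],cx=c[1],cy=c[2],k=c[3],R=c[4],t=c[5]);h=cv2.cvtColor(im,cv2.COLOR_BGR2HSV)
m=(h[...,0]>12)&(h[...,0]<30)&(h[...,1]>100)&(h[...,2]>60);m[245:]=0
n,l,st,ce=cv2.connectedComponentsWithStats(m.astype(np.uint8));print([(st[i],ce[i].round(1)) for i in range(1,n) if st[i][4]>15])
print(proj([p+s["tool_rot"]@[0,0,111-25],p+s["tool_rot"]@[0,0,111+25]],c))
R=s["tool_rot"];d=np.array([557,9.5,0])-p;print("to bore tool axes",(R.T@d)[:2].round(1))
E
```

```text
t: 16.23
position: [501.8, 278.5, 222.1]
tool_rot: [[0.997, -0.075, 0.003], [-0.075, -0.997, 0.001], [0.002, -0.002, -1.0]]
force: [-0.1, 0.9, -2.5]
finger_gap: 43.4
grip_force: 20.0
[501.81071373 278.51983449 222.100586  ]
[(array([244, 182,  14,   8,  73], dtype=int32), array([250.8, 185.5])), (array([244, 194,  14,  15, 143], dtype=int32), array([250.6, 202. ]))]
[[250.56056923 202.476563  ]
 [250.53974909 185.14550003]]
to bore tool axes [ 74.8 264.4]
```

```bash
python3 -m inch '[[0.4,[0.1,0.3,0],0],[0.4,[0.2,0.7,0],0],[0.4,[0.28,1,0],0],[0.4,[0.28,1,0],0],[0.4,[0.28,1,0],0],[0.4,[0.28,1,0],0],[0.4,[0.28,1,0],0],[0.4,[0.28,1,0],0],[0.4,[0.28,1,0],0],[0.4,[0.2,0.6,0],0]]' >/dev/null
python3 -m inch '[[0.4,[0.03,0.2,0],0],[0.4,[0,0,0],0],[0.4,[0,0,0],0],[0.4,[0,0,0],0],[0.4,[0,0,0],0],[0.4,[0,0,0],0],[0.4,[0,0,0],0],[0.4,[0,0,0],0],[0.4,[0,0,0],0],[0.4,[0,0,0],0]]'
cat > look.py <<'E'
import sys
from h import *
s=manip.sense();p=s["position"];R=s["tool_rot"]
c=cal("wrist");im=viewer.camera("wrist");np.save("pics/%s.npy"%sys.argv[1],im)
m=((im[...,2]>90)&(im[...,1]<60)&(im[...,0]<60));m[250:]=0;m[:,:180]=0;m[:,330:]=0
n,l,st,ce=cv2.connectedComponentsWithStats(m.astype(np.uint8));print("red",[(st[i].tolist(),ce[i].round(1)) for i in range(1,n) if st[i][4]>8])
h=cv2.cvtColor(im,cv2.COLOR_BGR2HSV);m=(h[...,0]>12)&(h[...,0]<30)&(h[...,1]>100)&(h[...,2]>60);m[245:]=0
n,l,st,ce=cv2.connectedComponentsWithStats(m.astype(np.uint8));print("brass",[(st[i].tolist(),ce[i].round(1)) for i in range(1,n) if st[i][4]>15])
for z in(60,55,50):print("below tool at z",z,proj(p+R@[0,0,p[2]-z],c).round(1))
print("nose",proj(p+R@[0,0,136.6],c).round(1),"pos",p.round(1))
save(sys.argv[1]+".png",im,(200,110,320,230),5)
E
python3 look.py w7
```

```text
t: 17.95
position: [555.7, 9.3, 220.1]
tool_rot: [[0.997, -0.075, 0.0], [-0.075, -0.997, -0.0], [0.0, 0.0, -1.0]]
force: [-0.6, 0.5, -1.6]
finger_gap: 43.9
grip_force: 20.0
red [([244, 170, 15, 11, 126], array([250.8, 174.6]))]
brass [([216, 89, 22, 22, 377], array([226.9,  99.2])), ([239, 179, 24, 31, 333], array([250.5, 193.9]))]
below tool at z 60 [[250.5 178.7]]
below tool at z 55 [[250.5 177.5]]
below tool at z 50 [[250.5 176.3]]
nose [[250.5 185. ]] pos [555.7   9.3 220.1]
```

View pics/w7.png

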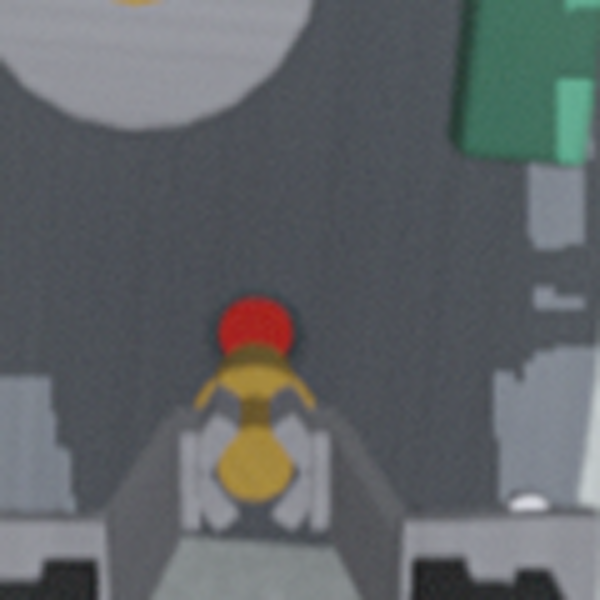

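The red carrier is in line with the pin in tool y, red centre and stem both at x=256. Along tool x I need the rim of the bore mouth, so I'll read profiles.

Run:
```python
import numpy as np
im=np.load("pics/w7.npy").astype(int)
g=im.sum(2)//3
print("V blue-ch col 250",im[160:180,250,0], "red",im[160:180,250,2])
for r in(170,172,174,176,178): print(r,"b",im[r,238:265,0],"\n   r",im[r,238:265,2])
```

```text
V blue-ch col 250 [84 84 86 83 84 85 87 84 74 63 42 38 30 34 30 30 34 29 36 45] red [ 74  74  73  72  73  75  76  71  71 106 147 166 165 163 164 164 166 162
 141 110]
170 b [86 86 86 84 83 82 80 76 64 57 48 45 42 42 46 51 54 62 72 78 84 88 86 85
 83 86 83] 
   r [ 75  77  77  75  74  72  69  71  87 115 135 146 147 144 145 141 125  99
  77  67  72  78  74  76  72  77  74]
172 b [84 85 85 83 78 73 66 48 28 31 30 30 30 29 28 27 35 34 45 59 69 76 84 85
 88 84 85] 
   r [ 76  75  76  74  69  63  84 128 155 163 165 164 165 163 166 165 167 163
 147 105  63  63  74  76  77  75  75]
174 b [83 86 83 77 74 64 49 33 35 32 28 33 30 34 26 35 33 30 34 40 53 71 80 83
 86 87 86] 
   r [ 74  75  75  67  60  73 130 162 167 164 163 163 164 164 163 165 163 164
 167 150  90  61  69  74  75  77  77]
176 b [84 87 83 77 71 58 39 32 30 33 32 35 34 33 30 30 34 28 30 34 51 67 72 81
 84 86 82] 
   r [ 73  77  73  66  57  90 152 165 164 164 164 163 166 165 164 164 166 163
 167 160 108  61  61  71  75  76  73]
178 b [85 84 80 73 71 60 46 35 34 37 33 34 36 37 37 35 34 30 29 38 47 64 76 80
 83 83 83] 
   r [ 75  75  72  66  59  76 133 163 165 163 150 144 141 145 146 150 157 162
 166 150  93  56  64  69  73  74  72]
```

```bash
python3 -m inch '[[0.4,[0.04,0,0],0],[0.4,[0,0,0.15],0],[0.4,[0,0,0.15],0],[0.4,[0,0,0.15],0],[0.4,[0,0,0.15],0],[0.4,[0,0,0.1],0],[0.4,[0,0,0],0],[0.4,[0,0,0],0],[0.4,[0,0,0],0],[0.4,[0,0,0],0]]'
python3 look.py w8
```

```text
t: 18.83
position: [557.1, 9.1, 199.4]
tool_rot: [[0.997, -0.075, 0.001], [-0.075, -0.997, -0.0], [0.001, -0.0, -1.0]]
force: [0.4, 0.2, -2.0]
finger_gap: 43.7
grip_force: 20.0
red [([243, 176, 16, 7, 41], array([250.9, 178.2]))]
brass [([213, 90, 24, 24, 446], array([224.8, 101.3])), ([239, 179, 24, 31, 329], array([250.6, 194. ]))]
below tool at z 60 [[250.5 184.2]]
below tool at z 55 [[250.5 182.8]]
below tool at z 50 [[250.5 181.4]]
nose [[250.5 185. ]] pos [557.1   9.1 199.4]
```

Red top edge 175.5 plus a radius of about 7.7 gives 183.2, against 183.1 predicted, so it is aligned. Lower slowly.

```bash
python3 -m inch '[[0.4,[0,0,0.04],0],[0.4,[0,0,0.04],0],[0.4,[0,0,0.04],0],[0.4,[0,0,0.04],0],[0.4,[0,0,0],0],[0.4,[0,0,0],0],[0.4,[0,0,0],0],[0.4,[0,0,0],0],[0.4,[0,0,0],0],[0.4,[0,0,0],0]]'
python3 -c "
from h import *;print(manip.sense()['wrist_torque'])"
```

```text
t: 19.72
position: [556.9, 9.1, 194.3]
tool_rot: [[0.997, -0.075, 0.0], [-0.075, -0.997, -0.0], [0.0, 0.0, -1.0]]
force: [-0.8, 0.2, -2.0]
finger_gap: 43.6
grip_force: 20.0
[0.04167635 0.08002555 0.0353748 ]
```

```bash
python3 -m inch '[[0.4,[0,0,0.03],0],[0.4,[0,0,0],0],[0.4,[0,0,0.03],0],[0.4,[0,0,0],0],[0.4,[0,0,0.03],0],[0.4,[0,0,0],0],[0.4,[0,0,0.03],0],[0.4,[0,0,0],0],[0.4,[0,0,0],0],[0.4,[0,0,0],0]]'
```

```text
t: 20.55
position: [556.9, 9.1, 190.6]
tool_rot: [[0.997, -0.075, 0.0], [-0.075, -0.997, -0.0], [0.0, 0.0, -1.0]]
force: [-0.0, 0.3, -3.0]
finger_gap: 44.0
grip_force: 20.0
```

```bash
for i in 1 2; do :; done; python3 -m inch '[[0.4,[0,0,0.03],0],[0.4,[0,0,0],0],[0.4,[0,0,0.03],0],[0.4,[0,0,0],0],[0.4,[0,0,0.03],0],[0.4,[0,0,0],0],[0.4,[0,0,0],0],[0.4,[0,0,0],0],[0.4,[0,0,0],0],[0.4,[0,0,0],0]]'
```

```text
t: 21.38
position: [557.0, 9.1, 188.1]
tool_rot: [[0.997, -0.075, 0.0], [-0.075, -0.997, -0.0], [0.0, 0.0, -1.0]]
force: [0.2, -0.2, 1.5]
finger_gap: 43.6
grip_force: 20.0
```

```bash
python3 -m inch '[[0.4,[0,0,0.02],0],[0.4,[0,0,0],0],[0.4,[0,0,0.02],0],[0.4,[0,0,0],0],[0.4,[0,0,0.02],0],[0.4,[0,0,0],0],[0.4,[0,0,0.02],0],[0.4,[0,0,0],0],[0.4,[0,0,0],0],[0.4,[0,0,0],0]]'
python3 -m inch '[[0.4,[0,0,0.02],0],[0.4,[0,0,0],0],[0.4,[0,0,0.02],0],[0.4,[0,0,0],0],[0.4,[0,0,0.02],0],[0.4,[0,0,0],0],[0.4,[0,0,0.02],0],[0.4,[0,0,0],0],[0.4,[0,0,0],0],[0.4,[0,0,0],0]]'
```

```text
t: 22.22
position: [556.9, 9.1, 185.6]
tool_rot: [[0.997, -0.075, 0.0], [-0.075, -0.997, 0.0], [0.0, -0.0, -1.0]]
force: [-0.7, -0.5, 2.7]
finger_gap: 43.6
grip_force: 20.0
t: 23.05
position: [556.9, 9.2, 183.1]
tool_rot: [[0.997, -0.075, 0.0], [-0.075, -0.997, 0.0], [0.0, -0.0, -1.0]]
force: [-0.3, 0.6, 4.5]
finger_gap: 43.7
grip_force: 20.0
```

```bash
python3 -m inch '[[0.4,[0,0,0.02],0],[0.4,[0,0,0],0],[0.4,[0,0,0.02],0],[0.4,[0,0,0],0],[0.4,[0,0,0.02],0],[0.4,[0,0,0],0],[0.4,[0,0,0.02],0],[0.4,[0,0,0],0],[0.4,[0,0,0],0],[0.4,[0,0,0],0]]' | sed -n '2p;4p;8p'
python3 -m inch '[[0.4,[0,0,0.02],0],[0.4,[0,0,0],0],[0.4,[0,0,0.02],0],[0.4,[0,0,0],0],[0.4,[0,0,0.02],0],[0.4,[0,0,0],0],[0.4,[0,0,0],0],[0.4,[0,0,0],0],[0.4,[0,0,0],0],[0.4,[0,0,0],0]]'| sed -n '2p;4p;8p'
```

```text
position: [556.9, 9.1, 180.7]
force: [0.7, 0.3, 3.3]
position: [556.9, 9.1, 178.9]
force: [0.3, 0.3, 3.3]
```

```bash
python3 -m inch '[[0.4,[0,0,0.02],0],[0.4,[0,0,0],0],[0.4,[0,0,0.02],0],[0.4,[0,0,0],0],[0.4,[0,0,0.01],0],[0.4,[0,0,0],0],[0.4,[0,0,0],0],[0.4,[0,0,0],0],[0.4,[0,0,0],0],[0.4,[0,0,0],0]]'| grep -E 'pos|force:'
```

```text
position: [556.9, 9.1, 177.5]
force: [-0.9, 0.3, 2.6]
grip_force: 20.0
```

```bash
python3 -m inch '[[0.4,[0,0,0.02],0],[0.4,[0,0,0],0],[0.4,[0,0,0.02],0],[0.4,[0,0,0],0],[0.4,[0,0,0],0],[0.4,[0,0,0],0],[0.4,[0,0,0],0],[0.4,[0,0,0],0],[0.4,[0,0,0],0],[0.4,[0,0,0],0]]'| grep -E 'pos|force:'
```

```text
position: [557.0, 9.1, 176.4]
force: [-0.7, -0.4, 5.1]
grip_force: 20.0
```

```bash
python3 -m inch '[[0.4,[0,0,0.02],0],[0.4,[0,0,0],0],[0.4,[0,0,0.02],0],[0.4,[0,0,0],0],[0.4,[0,0,0],0],[0.4,[0,0,0],0],[0.4,[0,0,0],0],[0.4,[0,0,0],0],[0.4,[0,0,0],0],[0.4,[0,0,0],0]]'| grep -E 'pos|force:'
```

```text
position: [557.1, 9.1, 176.3]
force: [-2.4, -0.5, 9.5]
grip_force: 20.0
```

The stop is felt: the tool stalled at 176.3 with the net push up to about 11.5 N. Relieve the push, then release.

```bash
python3 -m inch '[[0.4,[0,0,-0.02],0],[0.4,[0,0,0],0],[0.4,[0,0,-0.02],0],[0.42,[0,0,0],0],[0.46,[0,0,0],0],[0.49,[0,0,0],0],[0.5,[0,0,0],0],[0.52,[0,0,0],0],[0.54,[0,0,0],0],[0.56,[0,0,0],0]]'
python3 -m inch '[[0.58,[0,0,0],0],[0.58,[0,0,0],0],[0.58,[0,0,0],0],[0.58,[0,0,-0.05],0],[0.58,[0,0,-0.1],0],[0.58,[0,0,-0.2],0],[0.58,[0,0,-0.3],0],[0.58,[0,0,-0.3],0],[0.58,[0,0,-0.1],0],[0.58,[0,0,0],0]]'
python3 look.py w9
```

```text
t: 28.05
position: [556.6, 8.7, 175.8]
tool_rot: [[0.997, -0.075, -0.001], [-0.075, -0.997, -0.001], [-0.001, 0.001, -1.0]]
force: [0.5, -0.5, 2.0]
finger_gap: 47.4
grip_force: 3.0
t: 28.88
position: [557.9, 9.2, 209.6]
tool_rot: [[0.997, -0.075, 0.003], [-0.075, -0.997, 0.0], [0.003, -0.0, -1.0]]
force: [-0.7, 1.5, -2.0]
finger_gap: 50.8
grip_force: 4.1
red []
brass [([215, 92, 23, 23, 409], array([226.1, 102.5])), ([240, 175, 23, 26, 444], array([251.3, 187.6]))]
below tool at z 60 [[250.5 181.4]]
below tool at z 55 [[250.5 180.1]]
below tool at z 50 [[250.5 178.8]]
nose [[250.5 185. ]] pos [557.9   9.2 209.6]
```

View pics/w9.png

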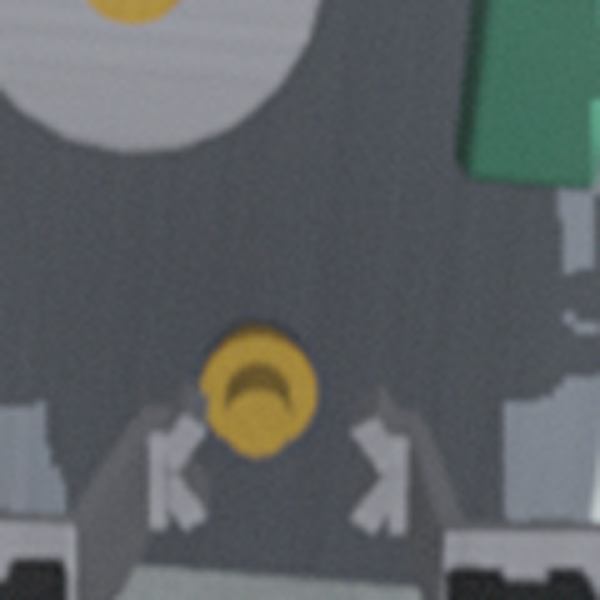

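The pin stands upright in the bore (collar at (260,388)) with the jaws clear at (180,475) and (385,475). Their mid is at 282 rather than 256, so the tongs have shifted about 3 mm sideways at the jaws. I'll account for it. Lift and return to the stand.

```bash
python3 -m inch '[[0.58,[0,0,-0.2],0],[0.58,[0,0,-0.4],0],[0.58,[0,0,-0.4],0],[0.58,[0,0,-0.2],0],[0.58,[0,0.2,0],-0.27],[0.58,[-0.04,0.5,0],0],[0.58,[-0.08,0.9,0],0],[0.58,[-0.08,0.9,0],0],[0.58,[-0.08,0.9,0],0],[0.58,[-0.08,0.9,0],0]]' | grep pos
python3 -m inch '[[0.58,[-0.08,0.9,0],0],[0.58,[-0.08,0.9,0],0],[0.58,[-0.08,0.9,0],0],[0.58,[-0.05,0.6,0],0],[0.58,[0,0.4,0],0],[0.58,[0,0,0],0],[0.58,[0,0,0],0],[0.58,[0,0,0],0],[0.58,[0,0,0],0],[0.58,[0,0,0],0]]' | head -4
python3 - <<'E'
from h import *
s=manip.sense();p=s["position"];R=s["tool_rot"];c=cal("wrist");im=viewer.camera("wrist");np.save("pics/w10.npy",im)
print((R.T@(np.array([523,-228.4,0])-p))[:2])
for y in (-17,0,17): print(y,((proj(p+R@[0,y,100.4],c)-[180,100])*4).round(0))
T=np.array([523,-228.4,90]);a=np.radians(-3.4);ex=np.array([np.cos(a),np.sin(a),0]);ey=np.array([-np.sin(a),np.cos(a),0])
for sx in(-12,12):
    for sy in(-30,30):print("well",((proj(T+sx*ex+sy*ey,c)-[180,100])*4).round())
save("w10.png",im,(180,100,340,250),4)
E
```

```text
position: [538.7, -120.3, 244.8]
t: 30.6
position: [524.3, -227.7, 243.8]
tool_rot: [[0.999, -0.054, 0.0], [-0.054, -0.999, 0.001], [0.0, -0.001, -1.0]]
force: [-0.0, 0.2, -0.9]
[-1.26300941  0.90438078]
-17 [[194. 387.]]
0 [[282. 387.]]
17 [[370. 387.]]
well [[414. 377.]]
well [[157. 376.]]
well [[417. 276.]]
well [[155. 275.]]
```

View pics/w10.png

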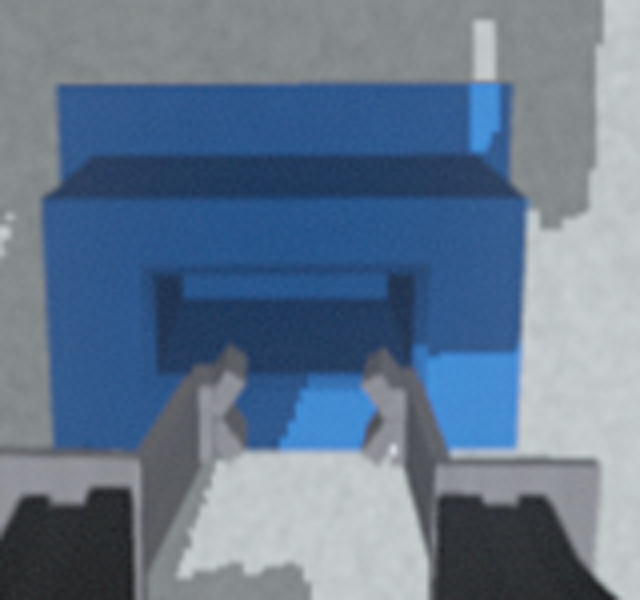

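The well corners show where predicted, (152..413, 270..373). The jaws are at (228,400) and (380,400), 4 mm off centre but well within the 60 mm well. Lower.

```bash
python3 -m inch '[[0.58,[-0.04,0,0.2],0],[0.58,[0,0,0.4],0],[0.58,[0,0,0.4],0],[0.58,[0,0,0.4],0],[0.58,[0,0,0.3],0],[0.58,[0,0,0.2],0],[0.58,[0,0,0.1],0],[0.58,[0,0,0],0],[0.58,[0,0,0],0],[0.58,[0,0,0],0]]' | grep -E 'pos|force:'
python3 -m inch '[[0.58,[0,0,0.2],0],[0.58,[0,0,0.3],0],[0.58,[0,0,0.3],0],[0.58,[0,0,0.3],0],[0.58,[0,0,0.3],0],[0.58,[0,0,0.2],0],[0.58,[0,0,0.1],0],[0.58,[0,0,0],0],[0.58,[0,0,0],0],[0.58,[0,0,0],0]]' | grep -E 'pos|force:'
```

```text
position: [523.0, -229.5, 184.4]
force: [0.7, 0.4, -1.3]
grip_force: 4.1
position: [523.0, -229.5, 133.3]
force: [0.5, 0.5, -0.8]
grip_force: 4.1
```

```bash
python3 -m inch '[[0.58,[0,0,0.15],0],[0.58,[0,0,0.15],0],[0.58,[0,0,0.1],0],[0.58,[0,0,0.04],0],[0.58,[0,0,0],0],[0.58,[0,0,0.04],0],[0.58,[0,0,0],0],[0.58,[0,0,0.04],0],[0.58,[0,0,0],0],[0.58,[0,0,0],0]]' | grep -E 'pos|force:'
```

```text
position: [522.5, -229.3, 117.2]
force: [0.2, -0.0, -0.6]
grip_force: 4.1
```

```bash
python3 -m inch '[[0.58,[0,0,0.03],0],[0.58,[0,0,0],0],[0.58,[0,0,0.03],0],[0.58,[0,0,0],0],[0.58,[0,0,0],0],[0.6,[0,0,0],0],[0.61,[0,0,0],0],[0.62,[0,0,0],0],[0.64,[0,0,0],0],[0.66,[0,0,0],0]]'
python3 -m inch '[[0.8,[0,0,0],0],[1,[0,0,0],0],[1,[0,0,0],0],[1,[0,0,0],0],[1,[0,0,0],0],[1,[0,0,0],0],[1,[0,0,-0.1],0],[1,[0,0,-0.2],0],[1,[0,0,-0.4],0],[1,[0,0,-0.6],0]]'
python3 -m inch '[[1,[0,0,-0.8],0],[1,[0,0,-0.8],0],[1,[0,0,-0.8],0],[1,[0,0,-0.8],0],[1,[0,0,-0.3],0],[1,[-0.9,0,0],0],[1,[-0.9,0,0],0],[1,[0,0,0],0],[1,[0,0,0],0],[1,[0,0,0],0]]'
python3 - <<'E'
from h import *
c=cal("wrist");im=viewer.camera("wrist")
sc=viewer.camera("scene")
a=cv2.resize(im,None,fx=1.5,fy=1.5)[:400]
b=cv2.resize(sc[150:260,160:300],(500,393)) 
b2=cv2.resize(a,(300,156)); v=np.zeros((393,800,3),np.uint8); v[:,:500]=b; v[:230,500:]=cv2.resize(im[:295],(300,230)); cv2.imwrite("pics/fin.png",v)
print(manip.sense()["position"])
E
```

```text
t: 33.98
position: [522.7, -229.3, 115.5]
tool_rot: [[0.998, -0.056, 0.0], [-0.056, -0.998, -0.0], [0.0, 0.0, -1.0]]
force: [0.7, 0.8, -0.7]
finger_gap: 56.1
grip_force: 0.0
t: 34.82
position: [521.7, -229.0, 154.3]
tool_rot: [[0.998, -0.057, -0.002], [-0.057, -0.998, 0.001], [-0.002, -0.001, -1.0]]
force: [0.2, 0.2, -0.5]
finger_gap: 87.1
grip_force: 0.0
t: 35.65
position: [469.2, -226.1, 259.7]
tool_rot: [[0.998, -0.056, 0.001], [-0.056, -0.998, -0.0], [0.001, -0.0, -1.0]]
force: [-0.3, 0.1, -0.4]
finger_gap: 87.1
grip_force: 0.0
[ 469.47543146 -226.01050225  259.35658014]
```

View pics/fin.png

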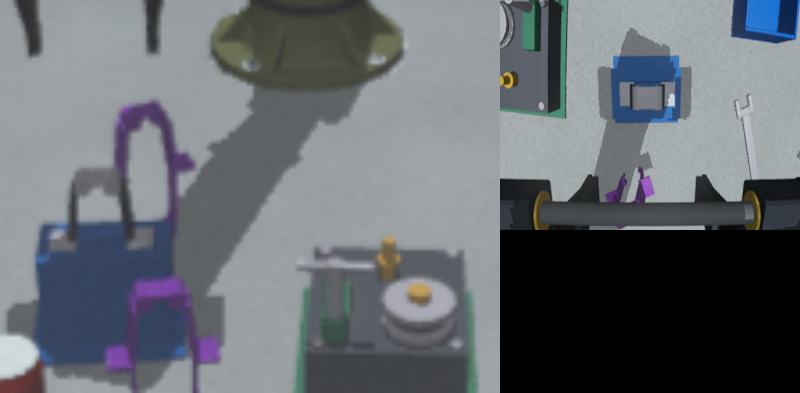

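Final view: the tongs are upright in the stand, ledges on the top face, and the brass pin is upright in the bore at (389,258). A quick numeric check of the pin's height first.

Run:
```python
from h import *
c=cal("scene")
im=viewer.camera("scene");h=cv2.cvtColor(im,cv2.COLOR_BGR2HSV);m=(h[...,0]>12)&(h[...,0]<30)&(h[...,1]>110)&(h[...,2]>70)
ys,xs=np.nonzero(m[205:235,262:276]);ys+=205;xs+=262;print("top row",ys.min(),"x",xs[ys<220].mean())
for mid in(64,66,68,70,72,75,80):print(mid,proj([(551.5,9.3,mid+25.5),(557,9.3,mid+25.5),(567,9.3,mid+4.5)],c).round(1).tolist())
yy=np.nonzero(m[205:240,269])[0]+205;print(yy)
```

```text
top row 217 x 268.5
64 [[268.3, 217.5], [268.6, 218.5], [268.9, 226.1]]
66 [[268.3, 216.9], [268.6, 217.9], [269.0, 225.6]]
68 [[268.4, 216.4], [268.6, 217.4], [269.0, 225.0]]
70 [[268.4, 215.8], [268.6, 216.8], [269.0, 224.5]]
72 [[268.4, 215.2], [268.7, 216.2], [269.0, 223.9]]
75 [[268.4, 214.4], [268.7, 215.4], [269.0, 223.1]]
80 [[268.4, 213.0], [268.7, 214.0], [269.1, 221.7]]
[217 218 224]
```

```bash
python3 -c "
from station import manip
print(manip.hand_in())"
```

```text
the job is handed in; nothing more can be done
None
```

I handed the job in at about 36 s but was given no verdict: the brass pin is upright in the bore, pressed until the stop was felt at about 11.5 N net, and the tongs are back upright in their stand; I viewed 13 pictures, over the limit of 10.

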